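Unscrew the spring-loaded cap of a filter housing

ROBOT

A 6-joint arm with a two-finger parallel gripper is mounted at the origin on a cart in front of the work surface, level with it; the furniture and walls round the work are solid. World frame = base frame: x ahead of the robot, y to its left, z up, the work surface at z = 0. Lengths are in m, angles in rad, forces in N, time in s.
With the tool pointing down it reaches from about 0.375 to 0.925 m from the base axis. Payload 5.7 kg.
Tool frame: the origin (TCP) lies at the very end of the fingers, on their centre line; the grasp point (between the pads) lies 19 mm behind it; z points along the fingers, x is the direction in which the jaws open and shut, and the axes are right-handed (so a half turn about z gives the same grasp; the last joint's range is limited). The gripper opens to 88 mm and grips with 3 to 60 N. Pads are 20 mm wide; open, the fingers measure 115 mm over their backs; the gripper's body (75 mm by 178 mm) begins 61 mm behind the grasp point.
Start: joints at [-1.257, 0.359, 1.51, -0, 1.272, -0.115], TCP at [0.249, -0.546, 0.223] pointing down, gripper open.
Joint ranges: [-2.97, 2.97], [-1.01, 2.36], [0.21, 2.38], [-0.96, 4.11], [0.2, 2.71], [-2.98, 2.98]. Speed limits (rad/s): [2.39, 2.39, 3.14, 3.14, 3.14, 3.14].

INTERFACE

Orientations are given as a 3x3 rotation matrix whose columns are the frame's x, y, z axes.
In Python, from workcell import env, cams, finder gives the robot as it stands.
- The arm moves only by the shell command python3 -m jog 'ROWS' [FORCE]. ROWS is text: rows parted by semicolons, each of 5 numbers parted by spaces: the finger opening in mm, from 0 to 87.8, then the shift along the world's x, y, z in mm, then the turn about the world's z in rad. In form: jaw tx ty tz twist; .... A call has 1 to 12 rows; each row is the pose to reach, as a shift and turn from the pose commanded when the call began; what a row does not reach only later rows make up. A row lasts 1/12 s, in which the tool goes at most 41.7 mm and 7.16 degrees, less where a joint would pass 70% of its speed; a pose out of reach is approached as far as the arm can. A call with a gripper value outside its range is refused whole. The fingers move at their own pace and stop on an object; FORCE is the grip in N (left out, the last holds). Time passes only in rows, so rows that repeat a pose let the fingers close. It gives the time, the measured TCP pose, the force and the opening at its end, in the units of the state.
- env.state(): the state, without advancing time (a new reading comes with each control period).
- cams.snapshot(name): name is "scene" or "top" or "wrist"; returns the picture (480x640x3 uint8, red, green, blue); there is no depth.
- cams.camera_info(name): a dict with "fx", "fy", "cx", "cy" (pixels), "R" (3x3) and "t" (3): a world point X has camera coordinates R X + t; the wrist camera has in their place "tool_from_camera" (4x4, takes a point from camera to tool coordinates, whose origin is the TCP and whose axes are the tool frame's). Camera axes: x right, y down, z forward; pixel columns grow to the right and rows downward; lengths in m; the calibration is good to about 2 mm. A picture is of the moment at which its call begins: read the wrist's pose just before it. camera_info takes no time and is no camera call.
- env.finish_job(): hands the job in, once; it reports no verdict.
Trained networks look in the newest picture that a camera, given by its name, has taken for a name from the list of things; names that differ only in an ending like _2 or _b are one class to them, and where a whole thing is asked for, a point or a joint stands for the part that bears it (a point fixed in the world has none). Each returns a list of dicts, best first, with "confidence" (0 to 1); they miss things now and then, are a little off and sometimes report something else, mostly with a low value. They report only what shows in the picture. A call takes as long as a camera call. They do not tell look-alikes from the thing itself.
- finder.spot_in(camera, label): "location" ([x, y, z] in m, in world coordinates, good to about 4 mm: the middle of the surface that is visible of it).
- finder.cut_out(camera, label): "mask" (480x640 bool, what is visible of it).
- finder.landmark_of(camera, label): "location" ([x, y, z] in m, in world coordinates, good to about 4 mm: a listed point, or the origin of a listed thing).
The state is a dict: "clock": time; "joint_positions": joint angles; "dq": joint speeds; "joint_efforts": joint torques, N m; "tool_pos": TCP position; "eef_rot": TCP orientation; "contact_force": force on the tool from outside, world axes, zero at the start; "wrist_torque": the same for the moment, N m; "gripper_width": finger opening in m.
Only numpy, scipy, OpenCV 4.12 (cv2) and the standard library are available. Lean on these libraries where they do the work, as an engineer would, in place of code of your own. Each camera call takes 0.05 s, during which the arm holds its last target.

TASK

Open the filter housing for an element change: unscrew its cap by the ribbed grip (anticlockwise from above, taking a fresh hold as often as needed), letting it rise with its thread and never pushing, pulling or forcing it. The spring under it will throw it off, so feel with a light pull whether it is free before you let go, and have it in the grip when it comes free. Lift it off and lay it gently in the steel tray, flat on the floor of the tray with the ribbed grip up, and leave all else on the bench alone.

Things in the scene. Friction and masses are not known exactly. Their poses are not given: they have to be found in the camera images.
- cap_grip (a point): Point on the axis of the screw cap, half-way up its ribbed round grip, 46 mm above the cap's underside; z up along the axis. The grip is grey plastic, 42 mm across, 24 mm tall (12 mm above and below this point); below it the skirt, 56 mm across, 34 mm tall, is screwed over the housing's neck. It comes free after half a turn to nearly two turns anticlockwise from above: the depth varies.
- cap: The same cap, origin at the centre of its underside, z up, 60 to 100 g. Coarse right-hand thread, lead 6 to 14 mm a turn, 1 to 2 mm of axial play; friction holds the cap on it when let go. A spring below pushes the cap up with 3 to 5 N all the way and throws it off if it is free and not held. The plastic thread bears at most about 10 N of push or pull besides: rise as it rises.
- filter_housing: Filter housing, fixed: grey foot 92 x 80 x 12 mm, upright aluminium bowl 66 mm across, two brass hose barbs. Origin at the centre of the foot's underside, z up along the axis of bowl, neck and cap. The bowl ends 98 mm up, the neck inside the cap 129 mm up. When the cap goes, a white element rises to 157 mm: lift the cap's underside over 158 mm before moving aside.
- tray: Shallow steel tray, 154 mm (its x) by 244 mm (its y), rim 21 mm high, fixed to the bench. Origin at the centre of its underside; the inner floor is 2 mm above it and at least 138 x 228 mm.
- tape_roll: Bystander: roll of tape lying flat, 88 mm across, 24 mm high; origin at the centre of its underside.
- timer: Bystander: white lab timer, 62 x 68 x 21 mm; origin at the centre of its underside.
- beaker: Bystander: small glass beaker, 53 mm across, 66 mm high; origin at the centre of its underside.
- bottle_tris: Bystander: brown reagent bottle, 52 mm across, 115 mm high; origin at the centre of its underside.
Not all that is in view belongs to the job. Leave any blue, green or purple look-alike of the cap alone.

How it is judged:
On the way:
1. the cap is off the neck and held by the fingers (z of cap_grip in the frame of filter_housing above 0.183 m and contact force between the fingers and cap above 0.5 N), for 0.1 s.
At the end, for the whole second after the job is handed in: The cap lies flat and at rest in the tray, grip up (tilt under 0.1 rad), its axis within 46 mm of the tray's middle across and 91 mm along, so that it stands wholly on the floor inside the rim, and it has been let go (x of cap_grip in the frame of tray between -0.046 and 0.046 m and y of cap_grip in the frame of tray between -0.091 and 0.091 m and z of cap_grip in the frame of tray below 0.052 m and angle between cap_grip's own z axis and vertical below 0.1 rad and linear speed of cap below 0.02 m/s); the robot touches nothing.
It fails at once if the thread is forced: the cap and the housing (its spring included) press on one another with more than 20 N (contact force between cap and filter_housing above 20 N).
It fails at once if the cap is let go off the thread: out of the fingers while it is neither on the thread nor within about 1 cm of lying in the tray (height (world z) of cap_grip above 0.06 m and contact force between the fingers and cap below 0.05 N and not (z of cap_grip in the frame of filter_housing below 0.1695 m and horizontal distance between cap_grip and filter_housing below 0.008 m)).
It fails at once if a bystander is moved by more than 2 cm (distance of any of tape_roll, timer, beaker, bottle_tris from where it was at the start of the episode above 0.02 m).
It also fails if it takes over 72 s, if anything falls off the work surface, if the arm or the gripper's body presses on something with over 40 N, if the wrist force passes 120 N, or if a joint passes its speed limit or range.

## Working session

There is one attempt and no reset: what is moved stays moved. The work goes in short steps, Python scripts to look and compute and a shell command to move; the robot and the scene stay as the last step left them, time stands still between calls to the robot, and variables do not carry over. Pictures are saved under pics/ and viewed, and the job is handed in when it is done.

```bash
ls; mkdir -p pics; python3 - <<'E'
from workcell import env,cams,finder
import cv2
print(env.state())
for n in ("scene","top","wrist"):
    im=cams.snapshot(n); cv2.imwrite(f"pics/{n}0.png",im[:,:,::-1])
    print(n,cams.camera_info(n))
    for l in ("cap_grip","filter_housing","tray"):
        for d in finder.landmark_of(n,l)[:3]: print(l,d['confidence'],d['location'])
E
```

```text
pics
{'clock': 0.0, 'joint_positions': array([-1.25709542e+00,  3.59483381e-01,  1.51144425e+00, -2.84171728e-05,
        1.27249150e+00, -1.15084555e-01]), 'dq': array([ 0.00055202, -0.00065569,  0.00036329, -0.00058246, -0.0008993 ,
        0.00033163]), 'joint_efforts': array([ 6.86185103e-04, -5.15363073e+01, -2.70723546e+01,  6.79811742e-02,
        3.52192449e-02, -1.49368325e-04]), 'tool_pos': array([ 0.24923475, -0.54501718,  0.22181797]), 'eef_rot': array([[ 4.15773607e-01, -9.09467955e-01, -5.89452433e-04],
       [-9.09466329e-01, -4.15773985e-01,  1.72895862e-03],
       [-1.81751145e-03, -1.82768221e-04, -9.99998332e-01]]), 'contact_force': array([ 0.52237524, -0.45841112,  0.00475313]), 'wrist_torque': array([-0.00025306,  0.01507966, -0.01053607]), 'gripper_width': 0.08802565716007307}
scene {'fx': 493.331620061997, 'fy': 493.331620061997, 'cx': 326.0384070768579, 'cy': 238.58213184478004, 'R': array([[ 0.898     ,  0.43943864, -0.0221288 ],
       [ 0.27498371, -0.59977371, -0.75143559],
       [-0.34348211,  0.6687041 , -0.65943526]]), 't': array([-0.21588753, -0.263
[... 597 characters left out ...]
 0.43706458,  1.16294142])}
cap_grip 0.95 [0.1985, -0.2822, 0.0479]
cap_grip 0.8 [0.2854, -0.2037, 0.0431]
cap_grip 0.76 [0.4184, -0.1955, 0.1608]
filter_housing 0.78 [0.4208, -0.1958, -0.0002]
tray 0.68 [0.5065, -0.4081, 0.0022]
wrist {'fx': 404.90613325272056, 'fy': 404.90613325272056, 'cx': 319.6415071302482, 'cy': 238.2694398113805, 'tool_from_camera': array([[ 9.99999441e-01, -2.57642586e-04,  1.02552874e-03,
        -3.51094774e-04],
       [-4.03759073e-05,  9.59850216e-01,  2.80513033e-01,
        -7.76028064e-02],
       [-1.05662608e-03, -2.80512918e-01,  9.59849669e-01,
        -1.61346570e-01],
       [ 0.00000000e+00,  0.00000000e+00,  0.00000000e+00,
         1.00000000e+00]])}
```

View pics/scene0.png

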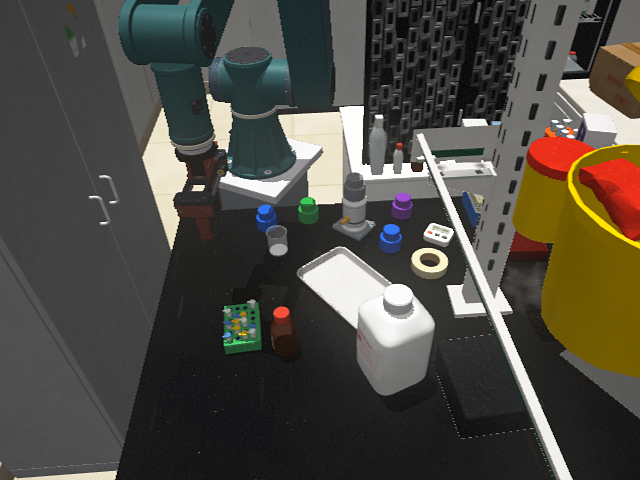

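View pics/top0.png

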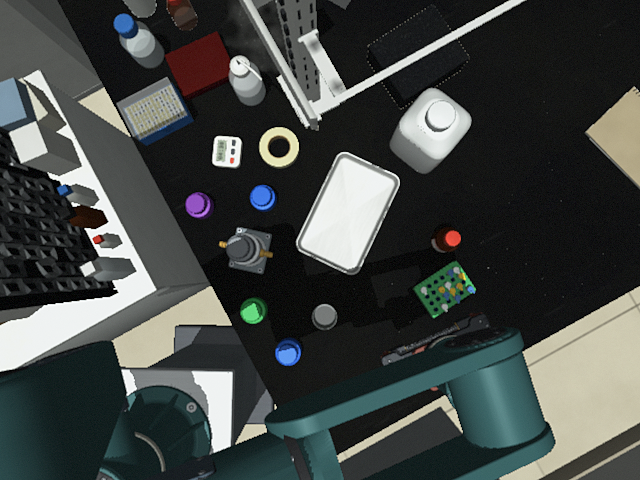

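View pics/wrist0.png

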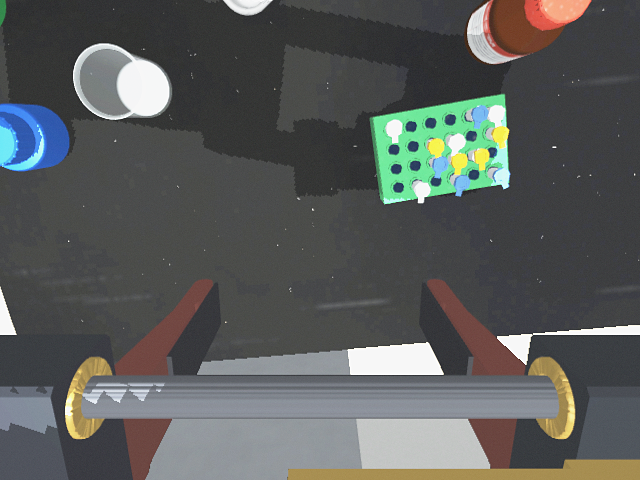

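Things that could be the cap are the grey one on the housing (top image about 240,246; scene 353,190), the blue ones (263,197 and 288,352), the green one (253,311) and the purple one (199,205), all in top pixels. Only the grey one sits on the aluminium bowl, so I'll confirm it in an enlarged crop and measure the tray.

```bash
python3 - <<'E'
import cv2,numpy as np
s=cv2.imread("pics/scene0.png");t=cv2.imread("pics/top0.png")
a=cv2.resize(s[160:250,305:405],None,fx=4,fy=4,interpolation=cv2.INTER_CUBIC)
b=cv2.resize(t[210:300,195:295],None,fx=4,fy=4,interpolation=cv2.INTER_CUBIC)
cv2.imwrite("pics/crop1.png",np.hstack([a,b]))
from workcell import cams
C={n:cams.camera_info(n) for n in("scene","top")}
def ray(n,u,v):
    c=C[n];R=np.array(c['R']);o=-R.T@c['t'];d=R.T@np.array([(u-c['cx'])/c['fx'],(v-c['cy'])/c['fy'],1]);return o,d
def onz(n,u,v,z):
    o,d=ray(n,u,v);return o+d*(z-o[2])/d[2]
g=cv2.cvtColor(t,cv2.COLOR_BGR2GRAY)
m=(g>120).astype(np.uint8); n,l,st,ce=cv2.connectedComponentsWithStats(m)
k=l[200,340];print(st[k],ce[k])
cn=cv2.findContours((l==k).astype(np.uint8),0,2)[0][0]
r=cv2.minAreaRect(cn);box=cv2.boxPoints(r);P=np.array([onz("top",*p,0.021) for p in box]);print(box,P.round(4),P.mean(0))
for i in range(4):e=P[(i+1)%4]-P[i];print(np.linalg.norm(e),np.degrees(np.arctan2(e[1],e[0])))
E
```

```text
[ 296  152  104  121 7173] [347.67600725 211.52892792]
[[291.87802 247.65619]
 [339.58597 147.46951]
 [403.12943 177.7283 ]
 [355.42148 277.91498]] [[ 0.4247 -0.2868  0.021 ]
 [ 0.6482 -0.3877  0.021 ]
 [ 0.5829 -0.5284  0.021 ]
 [ 0.3612 -0.4269  0.021 ]] [ 0.50423124 -0.4074187   0.021     ]
0.24518695660200787 -24.29248973662067
0.15512053588062083 -114.90822373129352
0.24380341714595638 155.3990338572195
0.1537992193824893 65.60323320420115
```

View pics/crop1.png

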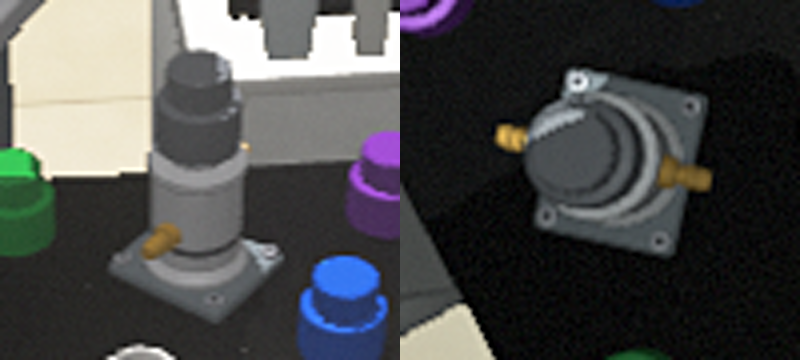

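The crop shows the grey ribbed cap on the aluminium bowl with its brass barbs, so that is the one. The tray fits at 245 x 154 mm, centred at (0.504, -0.407). Next I move over the housing.

```bash
python3 -m jog '87 14 30 30 -0.12; 87 30 62 40 -0.24; 87 46 96 50 -0.36; 87 62 130 50 -0.48; 87 78 164 50 -0.6; 87 95 198 50 -0.72; 87 112 232 50 -0.84; 87 129 266 50 -0.96; 87 144 298 50 -1.08; 87 157 326 50 -1.2; 87 167 346 50 -1.3; 87 169 351 50 -1.3' 12
python3 - <<'E'
from workcell import env,cams
import cv2,numpy as np
s=env.state();im=cams.snapshot("wrist");cv2.imwrite("pics/w1.png",im[:,:,::-1]);np.savez("w1.npz",p=s['tool_pos'],R=s['eef_rot'])
print(s['joint_positions'],s['dq'],s['tool_pos'])
C={n:cams.camera_info(n) for n in("scene","top")}
O=[];D=[]
for n,u,v in(("top",237.5,247.5),("scene",354.75,177.5)):
    c=C[n];R=np.array(c['R']);o=-R.T@c['t'];d=R.T@np.array([(u-c['cx'])/c['fx'],(v-c['cy'])/c['fy'],1]);d/=np.linalg.norm(d);O.append(o);D.append(d)
A=sum(np.eye(3)-np.outer(d,d) for d in D);b=sum((np.eye(3)-np.outer(d,d))@o for o,d in zip(O,D))
X=np.linalg.solve(A,b);print("grip top",X,[np.linalg.norm(np.cross(X-o,d)) for o,d in zip(O,D)])
E
```

```text
clock: 1.6
tool_pos: [0.4194, -0.1914, 0.2728]
eef_rot: [[-0.767, -0.641, 0.001], [-0.641, 0.767, 0.001], [-0.002, 0.0, -1.0]]
contact_force: [-0.0, 0.4, 0.5]
gripper_width: 0.0872
[-5.79553687e-01  1.07506443e-01  1.72333227e+00  1.67193100e-03
  1.31069431e+00  1.86546366e+00] [ 0.08487046  0.00308571 -0.00117377 -0.04187812 -0.00710633 -0.08597329] [ 0.41941366 -0.19143614  0.27281284]
grip top [ 0.41803737 -0.19124045  0.15948842] [np.float64(0.00031824618793296184), np.float64(0.00031824618793305215)]
```

View pics/w1.png

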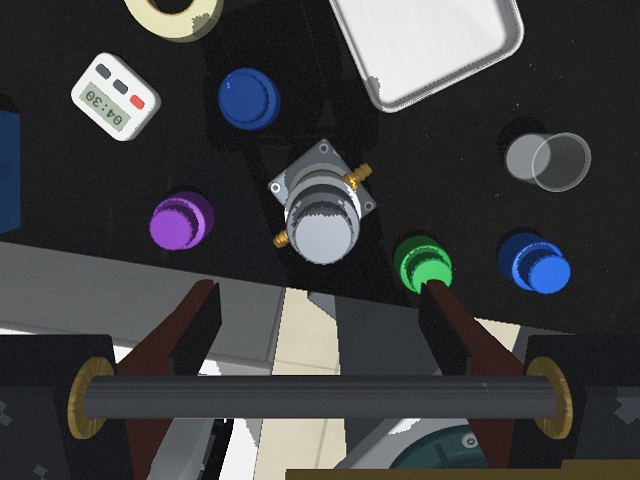

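The wrist view shows the grey grip's top disc at about (323,239), the housing foot, and the look-alikes purple (180,225), green (427,268) and blue (247,98; 545,270). I'll take a second wrist view for the height.

```bash
python3 -m jog '87 -20 -17 0 0; 87 -38 -32 0 0; 87 -38 -32 0 0; 87 -38 -32 0 0'
python3 - <<'E'
from workcell import env,cams
import cv2,numpy as np
s=env.state();im=cams.snapshot("wrist");cv2.imwrite("pics/w2.png",im[:,:,::-1]);np.savez("w2.npz",p=s['tool_pos'],R=s['eef_rot'])
print(s['dq'].round(3),s['tool_pos'])
for k,c in((1,(250,140)),(2,(250,140))):
    a=cv2.imread(f"pics/w{k}.png")
    x0=240 if k==1 else 160
    cv2.imwrite(f"pics/wc{k}.png",cv2.resize(a[150:290,x0:x0+180],None,fx=4,fy=4,interpolation=cv2.INTER_CUBIC))
E
```

```text
clock: 1.98
tool_pos: [0.3797, -0.2281, 0.2727]
eef_rot: [[-0.765, -0.644, 0.0], [-0.644, 0.765, -0.0], [0.0, -0.0, -1.0]]
contact_force: [1.3, 0.6, 1.3]
gripper_width: 0.0865
[ 0.027  0.006 -0.011  0.012 -0.003  0.027] [ 0.37965387 -0.22806004  0.27270851]
```

View pics/wc1.png

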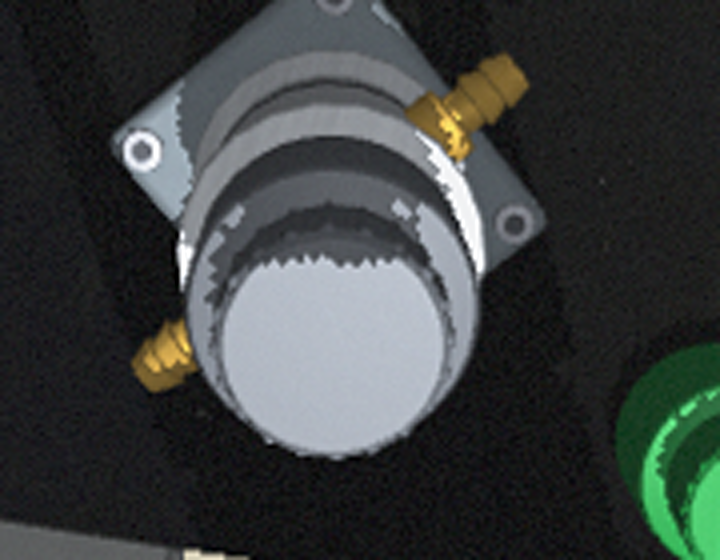

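View pics/wc2.png

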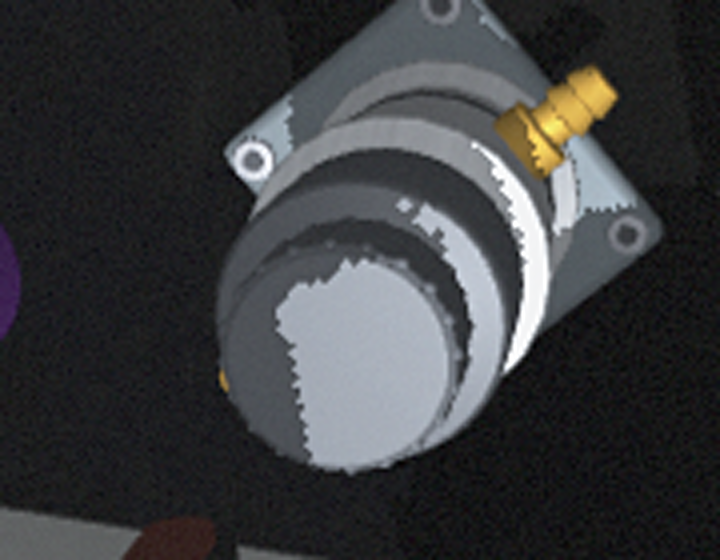

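View pics/w2.png

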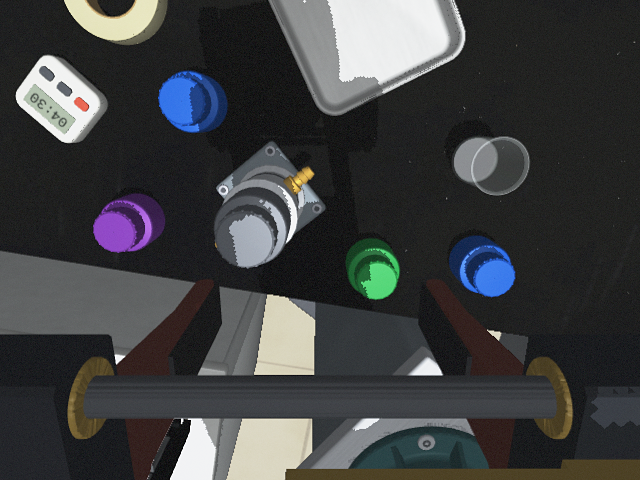

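```bash
cat >h.py <<'E'
import numpy as np
from workcell import cams
I=cams.camera_info("wrist");T=np.array(I['tool_from_camera'])
def wray(f,u,v):
    z=np.load(f);d=np.array([(u-I['cx'])/I['fx'],(v-I['cy'])/I['fy'],1]);d=z['R']@(T[:3,:3]@d);o=z['p']+z['R']@T[:3,3];return o,d/np.linalg.norm(d)
def fray(n,u,v):
    c=cams.camera_info(n);R=np.array(c['R']);o=-R.T@c['t'];d=R.T@np.array([(u-c['cx'])/c['fx'],(v-c['cy'])/c['fy'],1]);return o,d/np.linalg.norm(d)
def tri(rs):
    A=sum(np.eye(3)-np.outer(d,d) for o,d in rs);b=sum((np.eye(3)-np.outer(d,d))@o for o,d in rs)
    X=np.linalg.solve(A,b);return X.round(4),[round(float(np.linalg.norm(np.cross(X-o,d))),4) for o,d in rs]
E
python3 - <<'E'
from h import *
a=wray("w1.npz",323.5,237);b=wray("w2.npz",244.5,240)
c=fray("top",237.5,247.5);d=fray("scene",354.75,177.5)
print(tri([a,b]),tri([a,b,c]),tri([a,b,c,d]),tri([a,d]),tri([b,d]))
# bolts of foot z~.012
for f,p in(("w1.npz",[(240+141/4,150+151/4),(240+516/4,150+224/4)]),("w2.npz",[(160+253/4,150+160/4),(160+627/4,150+234/4)])):
    for u,v in p:
        o,q=wray(f,u,v);print(f,(o+q*(0.012-o[2])/q[2]).round(4))
for f,u,v in(("w1.npz",323.5,237),("w2.npz",244.5,240)):
    for z in(.16,.17,.175):
        o,q=wray(f,u,v);print(f,z,(o+q*(z-o[2])/q[2]).round(4))
E
```

```text
(array([ 0.4182, -0.1928,  0.1676]), [0.0002, 0.0002]) (array([ 0.4178, -0.1924,  0.1658]), [0.0002, 0.0004, 0.0003]) (array([ 0.4176, -0.1909,  0.1596]), [0.0011, 0.0007, 0.0006, 0.0007]) (array([ 0.4172, -0.1906,  0.159 ]), [0.0008, 0.0008]) (array([ 0.4179, -0.1899,  0.1587]), [0.0001, 0.0001])
w1.npz [ 0.4616 -0.1679  0.012 ]
w1.npz [ 0.3732 -0.2164  0.012 ]
w2.npz [ 0.4618 -0.1679  0.012 ]
w2.npz [ 0.374  -0.2159  0.012 ]
w1.npz 0.16 [ 0.4166 -0.191   0.16  ]
w1.npz 0.17 [ 0.4185 -0.1932  0.17  ]
w1.npz 0.175 [ 0.4195 -0.1942  0.175 ]
w2.npz 0.16 [ 0.418  -0.1903  0.16  ]
w2.npz 0.17 [ 0.4184 -0.1938  0.17  ]
w2.npz 0.175 [ 0.4186 -0.1956  0.175 ]
```

```bash
cat >>h.py <<'E'
def pw(f,P):
    z=np.load(f);c=(z['R'].T@(np.atleast_2d(P)-z['p']).T);c=np.linalg.inv(T)[:3,:3]@c+np.linalg.inv(T)[:3,3:4]
    return np.c_[I['fx']*c[0]/c[2]+I['cx'],I['fy']*c[1]/c[2]+I['cy']]
def pf(n,P):
    k=cams.camera_info(n);c=np.array(k['R'])@np.atleast_2d(P).T+np.array(k['t'])[:,None]
    return np.c_[k['fx']*c[0]/c[2]+k['cx'],k['fy']*c[1]/c[2]+k['cy']]
def circ(x,y,z,r):
    a=np.linspace(0,2*np.pi,100);return np.c_[x+r*np.cos(a),y+r*np.sin(a),0*a+z]
E
python3 - <<'E'
from h import *
import cv2
def draw(img,pf_,x0,y0,w,h,k,top,name):
    a=cv2.resize(cv2.imread(img)[y0:y0+h,x0:x0+w],None,fx=k,fy=k,interpolation=cv2.INTER_CUBIC)
    for z,r,c in((top,.021,(0,0,255)),(top-.024,.028,(0,255,255)),(top-.058,.028,(255,255,0)),(.098,.033,(0,255,0)),(.012,.033,(255,0,255))):
        p=(pf_(circ(.4177,-.192,z,r))-[x0-.5,y0-.5])*k
        cv2.polylines(a,[p.round().astype(np.int32)],True,c,1)
    return a
for top in(.160,.168):
    A=draw("pics/scene0.png",lambda P:pf("scene",P),325,165,56,75,7,top,0)
    B=draw("pics/w2.png",lambda P:pw("w2.npz",P),205,180,110,105,4,top,0)
    H=max(A.shape[0],B.shape[0]);f=lambda i:np.pad(i,((0,H-i.shape[0]),(0,0),(0,0)))
    cv2.imwrite(f"pics/ov{int(top*1000)}.png",np.hstack([f(A),f(B)])[:600,:800])
E
```

```text
(no output)
```

View pics/ov160.png

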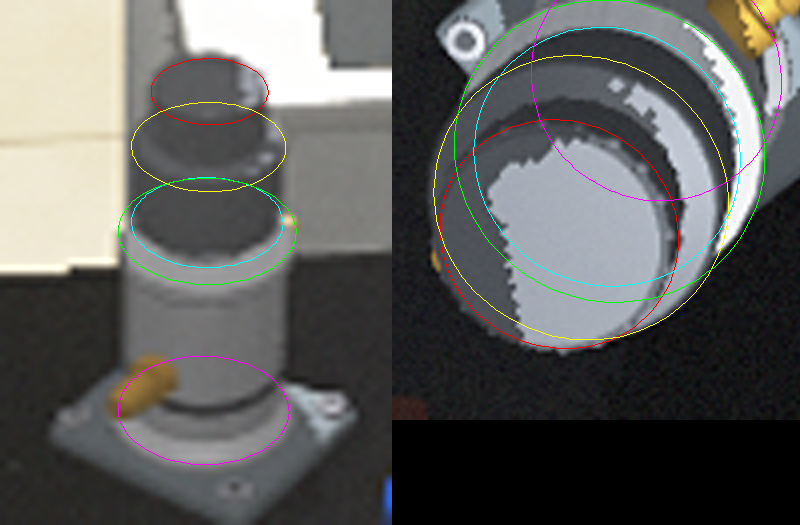

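View pics/ov168.png

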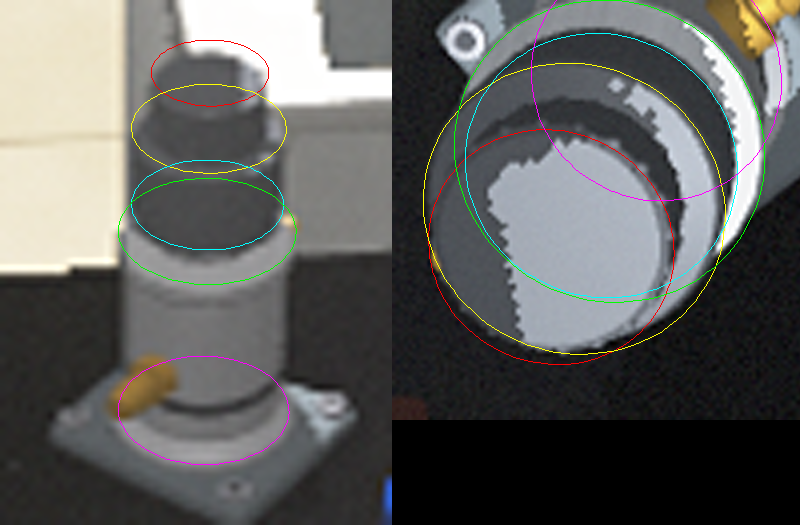

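The overlays agree on a grip top at about 0.164, so the underside is at about 0.106 and the skirt top at about 0.140. The axis is at (0.4177, -0.192). I'll pre-twist clockwise, come down to TCP z = 0.146 and check before closing.

```bash
python3 -m jog '80 20 18 0 -0.12; 70 38 36 0 -0.24; 65 38 36 0 -0.36; 65 38 36 0 -0.48; 65 38 36 -20 -0.6; 65 38 36 -50 -0.72; 65 38 36 -80 -0.8; 65 38 36 -100 -0.8; 65 38 36 -115 -0.8; 65 38 36 -123 -0.8; 65 38 36 -127 -0.8; 65 38 36 -127 -0.8' 12
python3 - <<'E'
from workcell import env,cams
import cv2,numpy as np
s=env.state();print(s['joint_positions'].round(3),s['tool_pos'],s['contact_force'],s['gripper_width'])
im=cams.snapshot("wrist");cv2.imwrite("pics/w3.png",im[:,:,::-1]);np.savez("w3.npz",p=s['tool_pos'],R=s['eef_rot'])
E
```

```text
clock: 3.03
tool_pos: [0.4186, -0.1906, 0.1452]
eef_rot: [[-0.995, 0.1, -0.001], [0.1, 0.995, 0.0], [0.001, 0.0, -1.0]]
contact_force: [0.0, 0.5, -0.4]
gripper_width: 0.0647
[-0.578  0.254  1.896  0.     0.992  2.663] [ 0.41856873 -0.19060197  0.1452249 ] [ 0.01498706  0.5361838  -0.40057422] 0.06472376065813967
```

View pics/w3.png

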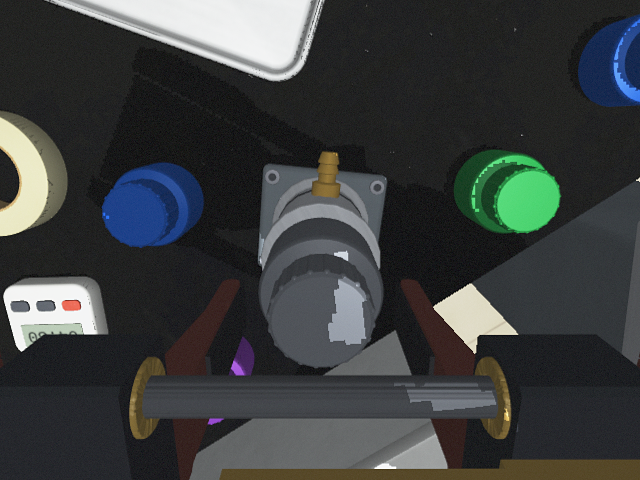

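```bash
python3 - <<'E'
from h import *
import cv2
a=cv2.resize(cv2.imread("pics/w3.png")[180:400,210:430],None,fx=2.7,fy=2.7,interpolation=cv2.INTER_CUBIC)
for x,y,top,c in((.4177,-.192,.164,(0,0,255)),(.4186,-.1906,.164,(0,255,0))):
  for z,r in((top,.021),(top-.024,.028)):
    p=(pw("w3.npz",circ(x,y,z,r))-[209.5,179.5])*2.7
    cv2.polylines(a,[p.round().astype(np.int32)],True,c,1)
cv2.imwrite("pics/ov3.png",a)
E
```

```text
(no output)
```

View pics/ov3.png

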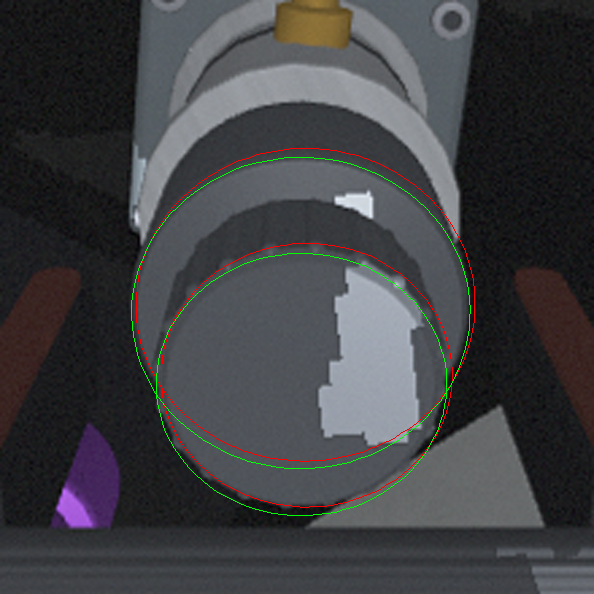

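```bash
python3 -m jog '55 -0.6 -1.2 0 0; 45 -0.6 -1.2 0 0; 40 -0.6 -1.2 0 0; 38 -0.6 -1.2 0 0; 36 -0.6 -1.2 0 0;  36 -0.6 -1.2 0 0' 12; python3 -m jog '36 0 0 0 0.0; 36 0 0 0.1 0.06; 36 0 0 0.2 0.12; 36 0 0 0.3 0.18'
```

```text
clock: 3.58
tool_pos: [0.4182, -0.1921, 0.1461]
eef_rot: [[-0.995, 0.1, 0.001], [0.1, 0.995, -0.001], [-0.001, -0.001, -1.0]]
contact_force: [-0.6, 0.6, 2.8]
gripper_width: 0.0418
clock: 3.92
tool_pos: [0.4181, -0.192, 0.1461]
eef_rot: [[-0.997, -0.082, 0.001], [-0.082, 0.997, -0.0], [-0.001, -0.0, -1.0]]
contact_force: [-0.6, 0.1, 3.1]
gripper_width: 0.0417
```

```bash
python3 -m jog '36 0 0 0.2 0.1; 36 0 0 0.3 0.2; 36 0 0 0.5 0.3; 36 0 0 0.7 0.4; 36 0 0 0.8 0.5'; python3 -c "
from workcell import env
s=env.state();print(s['wrist_torque'],s['contact_force'],s['joint_positions'][5])"
```

```text
clock: 4.33
tool_pos: [0.4181, -0.192, 0.1469]
eef_rot: [[-0.834, -0.552, 0.001], [-0.552, 0.834, -0.0], [-0.0, -0.001, -1.0]]
contact_force: [-0.0, -0.3, 2.3]
gripper_width: 0.0419
[ 0.1310133  -0.06400336  0.007954  ] [-0.01264021 -0.28275283  2.25899405] 1.9760527200951852
```

```bash
python3 -m jog '36 0 0 0.2 0.12; 36 0 0 0.4 0.24; 36 0 0 0.6 0.36; 36 0 0 0.8 0.48; 36 0 0 1.0 0.6'; python3 -c "
from workcell import env
s=env.state();print(s['wrist_torque'],s['contact_force'],s['joint_positions'][5])"
python3 -m jog '36 0 0 0.2 0.12; 36 0 0 0.4 0.24; 36 0 0 0.6 0.36; 36 0 0 0.8 0.48; 36 0 0 1.0 0.6'; python3 -c "
from workcell import env,cams
import cv2
s=env.state();print(s['wrist_torque'],s['contact_force'],s['joint_positions'][5])
im=cams.snapshot('wrist');cv2.imwrite('pics/w4.png',im[:,:,::-1])"
```

```text
clock: 4.75
tool_pos: [0.4181, -0.192, 0.1479]
eef_rot: [[-0.376, -0.927, 0.001], [-0.927, 0.376, -0.0], [-0.0, -0.001, -1.0]]
contact_force: [0.5, 0.7, 3.2]
gripper_width: 0.0417
[ 0.01061249 -0.09723499 -0.01006872] [0.485419   0.71944107 3.21813552] 1.3750683733249307
clock: 5.17
tool_pos: [0.418, -0.192, 0.1489]
eef_rot: [[0.213, -0.977, 0.0], [-0.977, -0.213, -0.0], [0.0, -0.0, -1.0]]
contact_force: [-0.6, -0.3, 3.2]
gripper_width: 0.0419
[ 0.0184376   0.05188033 -0.03448822] [-0.57816558 -0.2872681   3.15488258] 0.7751311081774093
```

View pics/w4.png

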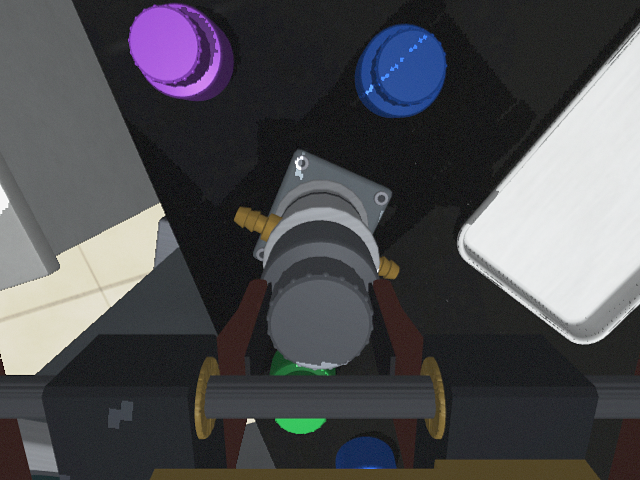

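The cap is turning with the gripper, and the force holds steady at about +3 N, which is the spring less the cap's weight. I carry on and watch the force.

```bash
python3 -m jog '36 0 0 0.2 0.12; 36 0 0 0.4 0.24; 36 0 0 0.6 0.36; 36 0 0 0.8 0.48; 36 0 0 1.0 0.6' |grep -E "tool_pos|force"; python3 -m jog '36 0 0 0.2 0.12; 36 0 0 0.4 0.24; 36 0 0 0.6 0.36; 36 0 0 0.8 0.48; 36 0 0 1.0 0.6'|grep -E "tool_pos|force"; python3 -c "
from workcell import env
s=env.state();print(s['wrist_torque'],s['contact_force'],s['joint_positions'][5])"
```

```text
tool_pos: [0.418, -0.1921, 0.1499]
contact_force: [-0.4, -0.4, 2.2]
tool_pos: [0.418, -0.1921, 0.1508]
contact_force: [-0.6, -1.2, 1.9]
[-0.11212242 -0.01315879 -0.04431218] [-0.57493151 -1.21097548  1.8854273 ] -0.42173132621404946
```

```bash
python3 -m jog '36 0 0 0.2 0.12; 36 0 0 0.4 0.24; 36 0 0 0.6 0.36; 36 0 0 0.8 0.48; 36 0 0 1.0 0.6' |grep -E "tool_pos|force"; python3 -m jog '36 0 0 0.2 0.12; 36 0 0 0.4 0.24; 36 0 0 0.6 0.36; 36 0 0 0.8 0.48; 36 0 0 1.0 0.6'|grep -E "tool_pos|force"; python3 -c "
from workcell import env
s=env.state();print(s['wrist_torque'],s['contact_force'],s['joint_positions'][5])"
```

```text
tool_pos: [0.4181, -0.1922, 0.1519]
contact_force: [0.3, -1.7, 3.0]
tool_pos: [0.4181, -0.192, 0.1529]
contact_force: [0.4, 0.4, 2.8]
[-0.08999658 -0.10588244 -0.04791745] [0.44223651 0.37100736 2.77435807] -1.6215952452991504
```

Time for a light pull in small steps, to feel the play and where the thread stands.

```bash
for i in 1 2 3; do python3 -m jog '36 0 0 0.5 0; 36 0 0 0.5 0' |grep -E "tool_pos|force"; done
```

```text
tool_pos: [0.4181, -0.192, 0.1534]
contact_force: [0.2, -0.7, 2.8]
tool_pos: [0.4181, -0.1921, 0.1539]
contact_force: [1.4, -0.5, 1.8]
tool_pos: [0.4181, -0.192, 0.1543]
contact_force: [0.8, -0.9, 2.7]
```

```bash
for i in 1 2 ; do python3 -m jog '36 0 0 0.5 0; 36 0 0 0.5 0' |grep -E "tool_pos|force"; done
python3 -c "
from workcell import env,cams
import cv2,numpy as np
s=env.state();np.savez('w5.npz',p=s['tool_pos'],R=s['eef_rot'])
for n in('wrist','scene'):
  im=cams.snapshot(n);cv2.imwrite(f'pics/{n}5.png',im[:,:,::-1])
cv2.imwrite('pics/s5c.png',cv2.resize(im[140:250,300:410,::-1],None,fx=5,fy=5,interpolation=cv2.INTER_CUBIC))"
```

```text
tool_pos: [0.418, -0.192, 0.1545]
contact_force: [2.7, -2.3, -3.5]
tool_pos: [0.418, -0.192, 0.1546]
contact_force: [4.2, -3.7, -9.3]
```

View pics/wrist5.png

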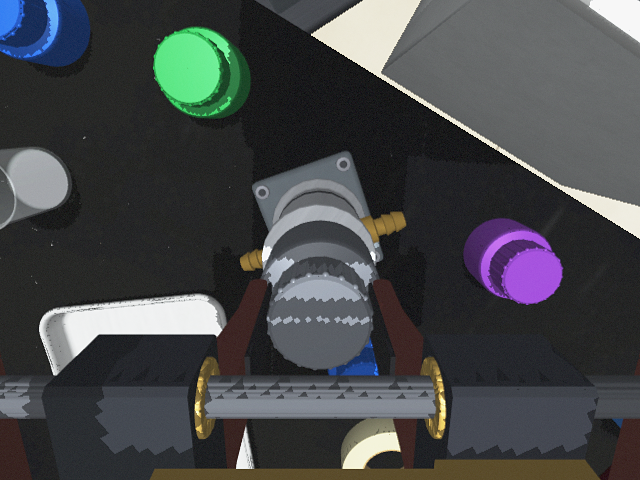

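View pics/s5c.png

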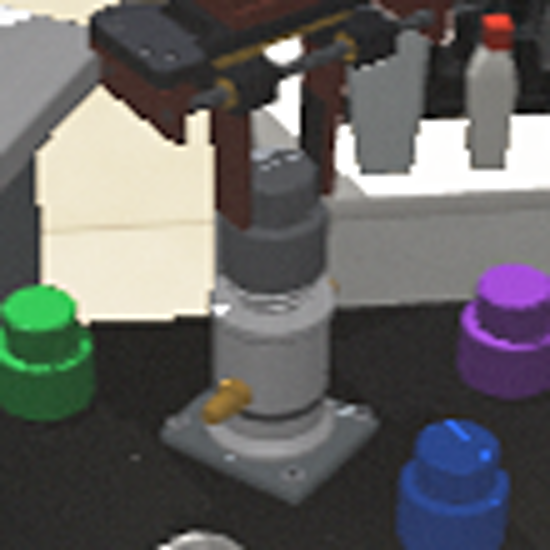

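The thread engaged at TCP z = 0.1544, so it isn't free yet. I overshot slightly (-9 N), so I back off at once.

```bash
python3 -m jog '36 0 0 -1.2 0; 36 0 0 -1.6 0;36 0 0 -1.6 0'; python3 -c "
from workcell import env
s=env.state();print(s['wrist_torque'],s['contact_force'],s['joint_positions'][5])"
```

```text
clock: 8.07
tool_pos: [0.418, -0.192, 0.1539]
eef_rot: [[0.508, 0.861, 0.0], [0.861, -0.508, -0.0], [-0.0, 0.0, -1.0]]
contact_force: [1.7, -1.2, 1.7]
gripper_width: 0.0416
[-0.30777185 -0.33833485 -0.02077845] [ 1.74561578 -1.24357276  1.72355757] -1.6186283612159889
```

```bash
python3 -m jog '36 0 0 0.1 0.12; 36 0 0 0.3 0.24; 36 0 0 0.4 0.36; 36 0 0 0.6 0.48; 36 0 0 0.8 0.6' |grep -E "tool_pos|force"; python3 -m jog '36 0 0 0.2 0.12; 36 0 0 0.4 0.24; 36 0 0 0.6 0.36; 36 0 0 0.8 0.48; 36 0 0 1.0 0.6'|grep -E "tool_pos|force"; python3 -c "
from workcell import env
s=env.state();print(s['wrist_torque'],s['contact_force'],s['joint_positions'][5])"
```

```text
tool_pos: [0.4177, -0.1919, 0.1548]
contact_force: [-0.1, -1.2, 1.4]
tool_pos: [0.4176, -0.1917, 0.1558]
contact_force: [0.1, -1.8, 3.1]
[-0.17196238 -0.22645945 -0.0406763 ] [ 0.11532804 -1.7621466   3.05075904] -2.8246181682944163
```

```bash
python3 -m jog '36 0 0 0.4 0; 36 0 0 0.4 0' |grep -E "tool_pos|force"; python3 -m jog '36 0 0 0.4 0; 36 0 0 0.4 0' |grep -E "tool_pos|force"
```

```text
tool_pos: [0.4177, -0.1917, 0.1561]
contact_force: [-0.3, 0.1, 1.8]
tool_pos: [0.4177, -0.1917, 0.1563]
contact_force: [0.0, -0.4, 2.4]
```

```bash
python3 -m jog '36 0 0 0.4 0; 36 0 0 0.4 0' |grep -E "tool_pos|force"; 
```

```text
tool_pos: [0.4177, -0.1917, 0.1566]
contact_force: [0.3, -0.2, 1.5]
```

```bash
python3 -m jog '36 0 0 0.3 0; 36 0 0 0.3 0' |grep -E "tool_pos|force"; 
```

```text
tool_pos: [0.4177, -0.1917, 0.1569]
contact_force: [-0.1, -0.2, 1.9]
```

```bash
python3 -m jog '36 0 0 0.3 0; 36 0 0 0.3 0' |grep -E "tool_pos|force"; 
```

```text
tool_pos: [0.4177, -0.1917, 0.1572]
contact_force: [0.3, 0.8, 1.1]
```

```bash
python3 -m jog '36 0 0 0.3 0; 36 0 0 0.3 0' |grep -E "tool_pos|force"; 
```

```text
tool_pos: [0.4177, -0.1917, 0.1575]
contact_force: [-0.0, 1.0, 1.9]
```

```bash
python3 -m jog '36 0 0 0.3 0; 36 0 0 0.3 0' |grep -E "tool_pos|force"; 
```

```text
tool_pos: [0.4177, -0.1917, 0.1578]
contact_force: [0.6, 0.5, 2.5]
```

```bash
python3 -m jog '36 0 0 0.3 0; 36 0 0 0.3 0' |grep -E "tool_pos|force"; 
```

```text
tool_pos: [0.4177, -0.1917, 0.1581]
contact_force: [0.4, 0.5, 1.6]
```

```bash
python3 -m jog '36 0 0 0.3 0; 36 0 0 0.3 0' |grep -E "tool_pos|force"; 
```

```text
tool_pos: [0.4177, -0.1917, 0.1584]
contact_force: [-0.3, 1.2, 1.2]
```

```bash
python3 -m jog '36 0 0 0.3 0; 36 0 0 0.3 0' |grep -E "tool_pos|force"; 
```

```text
tool_pos: [0.4177, -0.1917, 0.1587]
contact_force: [-0.1, 1.2, 2.0]
```

```bash
python3 -m jog '36 0 0 0.3 0; 36 0 0 0.3 0' |grep -E "tool_pos|force"; 
```

```text
tool_pos: [0.4178, -0.1918, 0.159]
contact_force: [-0.5, 1.0, 1.9]
```

It is 3 mm past the play with the spring still pushing up at about 2 N, so it is free and held. I firm the grip and lift slowly.

```bash
python3 -m jog '36 0 0 0 0; 36 0 0 0.3 0; 36 0 0 0.6 0; 36 0 0 1 0' 20|grep -E "tool_pos|force|width"; python3 -m jog '36 0 0 1 0; 36 0 0 2 0; 36 0 0 3 0; 36 0 0 4 0'|grep -E "tool_pos|force|width"
```

```text
tool_pos: [0.4177, -0.1917, 0.16]
contact_force: [0.6, 2.1, 2.1]
gripper_width: 0.0417
tool_pos: [0.4178, -0.1919, 0.1641]
contact_force: [-0.3, 0.7, -0.1]
gripper_width: 0.0419
```

```bash
python3 -m jog '36 0 0 4 0; 36 0 0 10 0; 36 0 0 18 0; 36 0 0 28 0; 36 0 0 40 0; 36 0 0 50 0; 36 0 0 58 0; 36 0 0 64 0; 36 0 0 67 0; 36 0 0 68 0'
python3 -c "
from workcell import env,cams
import cv2,numpy as np
s=env.state();np.savez('w6.npz',p=s['tool_pos'],R=s['eef_rot'])
for n in('wrist','scene'):
  im=cams.snapshot(n);cv2.imwrite(f'pics/{n}6.png',im[:,:,::-1])
cv2.imwrite('pics/s6c.png',cv2.resize(im[110:240,290:410,::-1],None,fx=4.5,fy=4.5,interpolation=cv2.INTER_CUBIC))"
```

```text
clock: 12.23
tool_pos: [0.4181, -0.192, 0.2326]
eef_rot: [[-0.619, 0.786, 0.001], [0.786, 0.619, -0.001], [-0.001, 0.0, -1.0]]
contact_force: [0.3, -1.2, -0.9]
gripper_width: 0.0415
```

View pics/s6c.png

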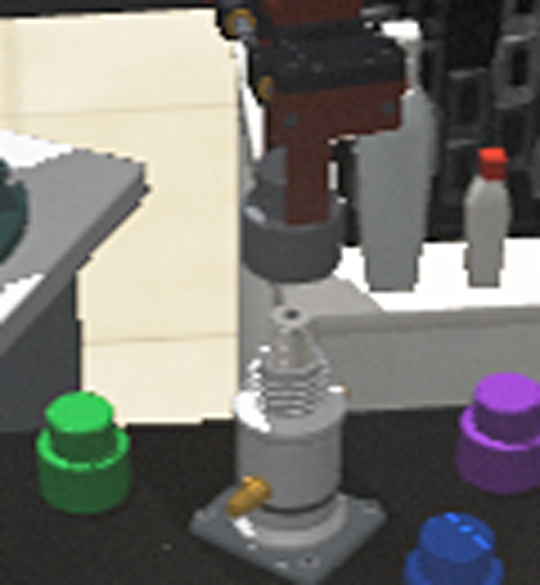

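View pics/wrist6.png

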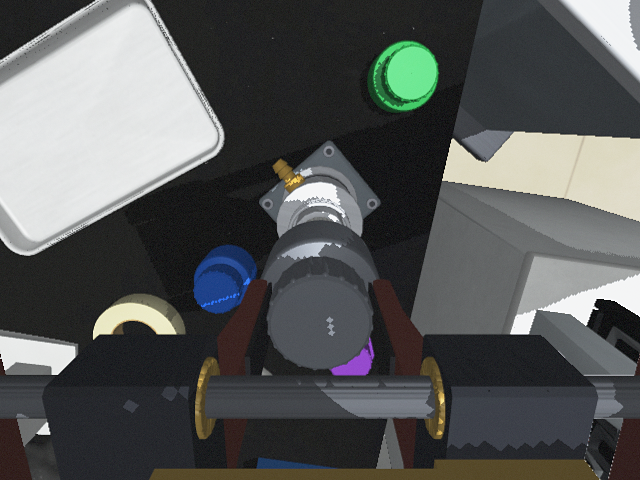

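The cap is held clear of the element, upright and with its grip up. I carry it over the tray, twisting back a little to keep joint 6 in range.

```bash
python3 -m jog '36 4 -10 5 -0.08; 36 12 -30 8 -0.16; 36 22 -55 8 -0.24; 36 34 -85 8 -0.32; 36 46 -115 8 -0.4; 36 57 -143 8 -0.48; 36 67 -168 8 -0.56; 36 75 -188 8 -0.6; 36 81 -203 8 -0.6; 36 85 -212 8 -0.6; 36 86 -215 8 -0.6; 36 86 -215 8 -0.6'
python3 -c "
from workcell import env,cams
import cv2,numpy as np
s=env.state();np.savez('w7.npz',p=s['tool_pos'],R=s['eef_rot']);print(s['joint_positions'])
for n in('wrist','scene'):
  im=cams.snapshot(n);cv2.imwrite(f'pics/{n}7.png',im[:,:,::-1])"
```

```text
clock: 13.33
tool_pos: [0.5036, -0.4069, 0.2392]
eef_rot: [[-0.067, 0.998, -0.001], [0.998, 0.067, 0.001], [0.001, -0.001, -1.0]]
contact_force: [0.4, 0.2, 0.1]
gripper_width: 0.042
[-7.86127214e-01  4.14663612e-01  1.37901476e+00 -1.47438500e-05
  1.34924094e+00 -2.42394807e+00]
```

View pics/scene7.png

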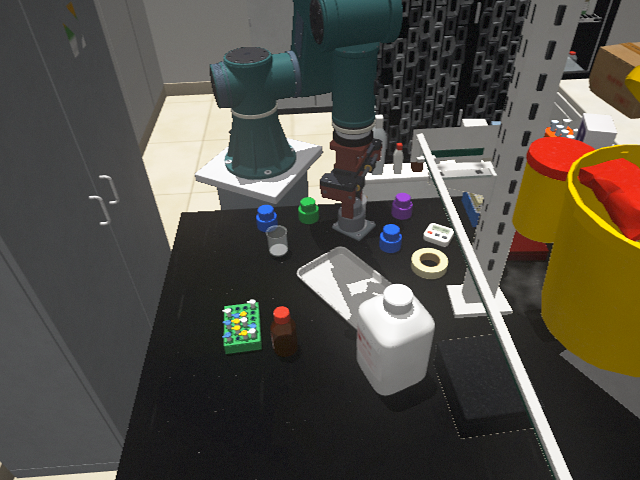

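View pics/wrist7.png

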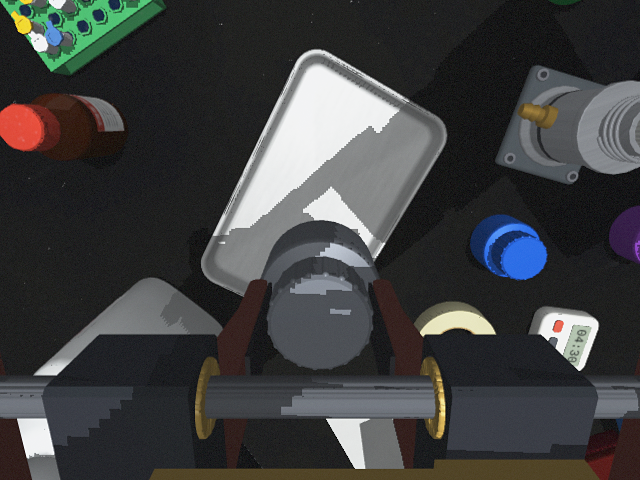

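```bash
python3 - <<'E'
from h import *
def at(n,u,v,z):
    o,d=fray(n,u,v);return (o+d*(z-o[2])/d[2]).round(3)
print("jug cap", tri([fray("top",441,115),fray("scene",399,296)]))
print("jug left edge low",at("top",391,142,0.0),at("top",391,142,0.15),at("top",423,172,.15),at("top",420,172,0.))
print("brown cap",tri([fray("top",452,239),fray("scene",282,314)]))
from workcell import finder
E
```

```text
jug cap (array([ 0.6668, -0.57  ,  0.2139]), [0.0005, 0.0005])
jug left edge low [ 0.667 -0.503  0.   ] [ 0.63  -0.486  0.15 ] [ 0.572 -0.549  0.15 ] [ 0.6   -0.569  0.   ]
brown cap (array([ 0.4456, -0.6163,  0.1039]), [0.001, 0.001])
```

```bash
python3 -m jog '36 -6 2 -5 0; 36 -12 5 -20 0; 36 -16 7 -45 0; 36 -18 8 -75 0; 36 -18 8 -105 0; 36 -18 8 -130 0; 36 -18 8 -150 0; 36 -18 8 -165 0; 36 -18 8 -173 0; 36 -18 8 -178 0; 36 -18 8 -180 0; 36 -18 8 -180 0'
python3 -c "
from workcell import env,cams
import cv2,numpy as np
for n in('wrist','scene'):
  im=cams.snapshot(n);cv2.imwrite(f'pics/{n}8.png',im[:,:,::-1])
cv2.imwrite('pics/s8c.png',cv2.resize(im[180:340,260:420,::-1],None,fx=3.7,fy=3.7,interpolation=cv2.INTER_CUBIC))"
```

```text
clock: 14.43
tool_pos: [0.4859, -0.3988, 0.0604]
eef_rot: [[-0.067, 0.998, 0.0], [0.998, 0.067, -0.0], [-0.0, 0.0, -1.0]]
contact_force: [-0.7, -0.2, -1.0]
gripper_width: 0.0416
```

View pics/s8c.png

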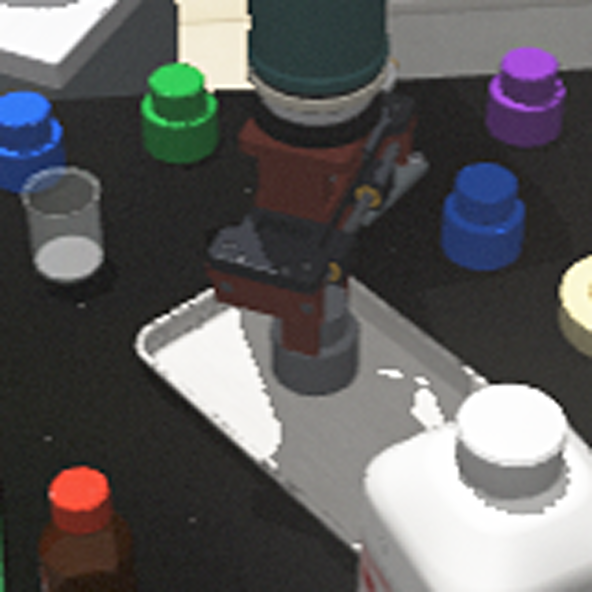

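View pics/wrist8.png

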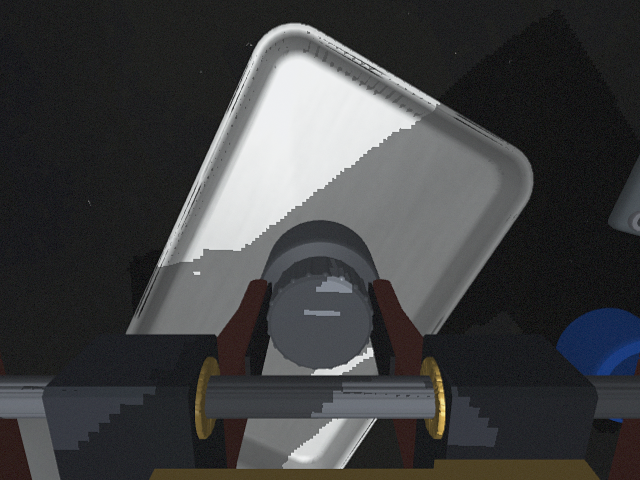

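The cap hangs over the middle of the tray floor. I lower it step by step until I feel contact.

```bash
python3 -m jog '36 0 0 -3 0; 36 0 0 -6 0; 36 0 0 -8 0; 36 0 0 -9 0; 36 0 0 -9 0'|grep -E "tool_pos|force"; python3 -m jog '36 0 0 -1 0;36 0 0 -2 0; 36 0 0 -2 0'|grep -E "tool_pos|force"; python3 -m jog '36 0 0 -1 0;36 0 0 -2 0; 36 0 0 -2 0'|grep -E "tool_pos|force"
```

```text
tool_pos: [0.4857, -0.3987, 0.0507]
contact_force: [0.9, 0.5, -1.1]
tool_pos: [0.4858, -0.3988, 0.0488]
contact_force: [-0.4, 0.5, -0.8]
tool_pos: [0.4857, -0.3988, 0.0468]
contact_force: [-0.9, 0.1, -0.5]
```

```bash
python3 -m jog '36 0 0 -1 0; 36 0 0 -1 0'|grep -E "tool_pos|force"
```

```text
tool_pos: [0.4858, -0.3988, 0.0459]
contact_force: [0.2, -0.6, -0.3]
```

```bash
python3 -m jog '36 0 0 -1 0; 36 0 0 -1 0'|grep -E "tool_pos|force"
```

```text
tool_pos: [0.4858, -0.3988, 0.0449]
contact_force: [-0.9, -0.1, -0.5]
```

```bash
python3 -m jog '36 0 0 -1 0; 36 0 0 -1 0'|grep -E "tool_pos|force"
```

```text
tool_pos: [0.4858, -0.3988, 0.0439]
contact_force: [0.4, -0.4, -1.2]
```

```bash
python3 -m jog '36 0 0 -0.7 0; 36 0 0 -0.7 0'|grep -E "tool_pos|force"
```

```text
tool_pos: [0.4858, -0.3988, 0.0432]
contact_force: [0.1, 0.3, -0.1]
```

```bash
python3 -m jog '36 0 0 -0.7 0; 36 0 0 -0.7 0'|grep -E "tool_pos|force"
```

```text
tool_pos: [0.4858, -0.3988, 0.0425]
contact_force: [0.7, -0.2, 0.0]
```

```bash
python3 -m jog '36 0 0 -0.7 0; 36 0 0 -0.7 0'|grep -E "tool_pos|force"
```

```text
tool_pos: [0.4858, -0.3988, 0.0418]
contact_force: [0.2, -0.7, -1.2]
```

```bash
python3 -m jog '36 0 0 -0.7 0; 36 0 0 -0.7 0'|grep -E "tool_pos|force"
```

```text
tool_pos: [0.4858, -0.3988, 0.0411]
contact_force: [0.0, -0.2, -1.3]
```

```bash
python3 -m jog '36 0 0 -0.7 0; 36 0 0 -0.7 0'|grep -E "tool_pos|force"
```

```text
tool_pos: [0.4858, -0.3988, 0.0404]
contact_force: [-0.0, -0.2, -0.7]
```

```bash
python3 -m jog '36 0 0 -0.7 0; 36 0 0 -0.7 0'|grep -E "tool_pos|force"
```

```text
tool_pos: [0.4858, -0.3988, 0.0397]
contact_force: [0.1, 0.0, -0.6]
```

```bash
python3 -m jog '36 0 0 -0.6 0; 36 0 0 -0.6 0'|grep -E "tool_pos|force"
```

```text
tool_pos: [0.4858, -0.3988, 0.0391]
contact_force: [-0.2, -1.0, -1.1]
```

```bash
python3 -m jog '36 0 0 -0.6 0; 36 0 0 -0.6 0'|grep -E "tool_pos|force"
```

```text
tool_pos: [0.4859, -0.3989, 0.0387]
contact_force: [0.4, 0.3, 0.6]
```

```bash
python3 -m jog '36 0 0 -0.4 0; 36 0 0 -0.4 0'|grep -E "tool_pos|force"
```

```text
tool_pos: [0.4859, -0.3989, 0.0387]
contact_force: [-0.4, 2.3, 4.1]
```

There is contact with the floor at TCP 0.0387 (+5 N). I back off a hair and open.

```bash
python3 -m jog '36 0 0 0.3 0; 42.5 0 0 0.3 0; 44 0 0 0.3 0; 47 0 0 0.3 0; 52 0 0 0.3 0; 60 0 0 0.3 0; 70 0 0 0.3 0; 70 0 0 0.3 0'; python3 -m jog '70 0 0 5 0; 70 0 0 15 0; 70 0 0 30 0; 70 0 0 60 0; 70 0 0 95 0; 70 0 0 130 0; 70 0 0 160 0; 70 0 0 170 0; 70 0 0 170 0'
python3 -c "
from workcell import env,cams
import cv2,numpy as np
s=env.state();np.savez('w9.npz',p=s['tool_pos'],R=s['eef_rot'])
for n in('wrist','scene'):
  im=cams.snapshot(n);cv2.imwrite(f'pics/{n}9.png',im[:,:,::-1])
cv2.imwrite('pics/s9c.png',cv2.resize(im[180:340,260:420,::-1],None,fx=3.7,fy=3.7,interpolation=cv2.INTER_CUBIC))"
```

```text
clock: 18.12
tool_pos: [0.4859, -0.3989, 0.0385]
eef_rot: [[-0.067, 0.998, 0.0], [0.998, 0.067, -0.0], [-0.0, 0.0, -1.0]]
contact_force: [0.4, 0.5, 0.5]
gripper_width: 0.0678
clock: 18.87
tool_pos: [0.4875, -0.4005, 0.2128]
eef_rot: [[-0.067, 0.998, 0.005], [0.998, 0.067, -0.005], [-0.006, 0.005, -1.0]]
contact_force: [-0.0, -0.2, 0.0]
gripper_width: 0.0703
```

View pics/s9c.png

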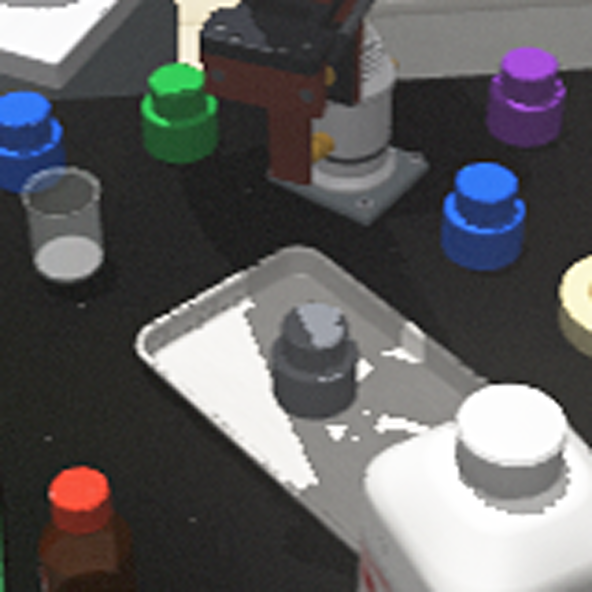

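View pics/wrist9.png

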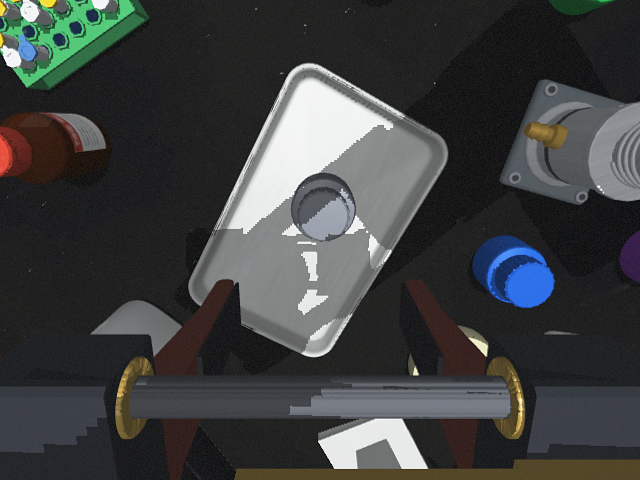

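The cap stands upright in the tray (wrist 323,208), about 20 mm along and 0 mm across from the middle. The gripper is clear and nothing else has shifted. I let the arm settle and hand in.

```bash
python3 -m jog '70 0 0 0 0; 70 0 0 0 0; 70 0 0 0 0; 70 0 0 0 0'; python3 -c "
from workcell import env,cams,finder
s=env.state();print(s['dq'].round(3),s['contact_force'])
cams.snapshot('wrist')
for d in finder.landmark_of('wrist','cap_grip')[:4]:print(d)
env.finish_job()"
```

```text
clock: 19.3
tool_pos: [0.4854, -0.3984, 0.2071]
eef_rot: [[-0.067, 0.998, -0.002], [0.998, 0.067, 0.002], [0.002, -0.002, -1.0]]
contact_force: [0.5, -1.2, -0.4]
gripper_width: 0.0701
[ 0.001 -0.007 -0.008 -0.     0.002  0.   ] [ 0.54150753 -1.1949745  -0.36411985]
{'location': [0.5315, -0.2226, 0.0458], 'confidence': 0.84}
{'location': [0.4883, -0.4032, 0.0476], 'confidence': 0.62}
the job is handed in; nothing more can be done
```

The cap is off and lying flat in the steel tray with its grip up, and I handed the job in at about 19.4 s; no verdict was reported.

I unscrewed the grey cap in one hold, about 5.5 rad. It rose with its thread, and the spring's push showed as a steady 2–3 N. I let it go only once it was on the tray floor.

**Feeling for free:** The first light pull found it still on the thread. I overshot that pull, to −9 N on the sensor, which is about 12 N past the spring's steady push. That is over the 10 N the thread is said to bear, but under the 20 N fail limit. I backed off at once and kept turning. At the second pull it rose more than 3 mm with no resistance, so I took it as free and lifted it.

**Last checks:**
- **Placing:** the pictures show the cap standing upright, about 20 mm along the tray from its middle and close to 0 mm across. The finder puts the grip point at z = 0.0476 m (limit 0.052 m above the tray's underside), with a confidence of only 0.62.
- **Robot and bystanders:** the gripper is about 17 cm clear of the cap and the arm is at rest. By eye in the last pictures, none of the other things had shifted; I did not measure their positions.

**Disagreement:** before grasping, my camera estimates of the cap's height differed by up to 8 mm. I gripped a few millimetres above the skirt to stay safe.

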